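Air-calibrate the oxygen probe

TASK

Start the air calibration of the cordless oxygen probe: with a finger against the side of the stand's arm, swing it round until the probe hangs over the narrow grey calibration pot, push the arm gently straight down with a fingertip as far as it goes so that the probe sits inside the pot, then press the meter's large middle key fully down and let it come up again. Push only: do not grip or raise the arm, leave the two small keys alone, and leave the pot and everything else standing where it is.

Things in the scene. Friction and masses are not known exactly. Their poses are not given: they have to be found in the camera images.
- stand: Fixed electrode stand: white plate 260 x 310 mm, 12 mm high, with a 16 mm steel post, 274 mm high. Origin: post axis at bench level; z up. Plate spans x -210 to 50 mm, y +-155 mm. An arm turns about the post, slides on it; its probe travels a circle of 180 mm radius. Under that circle stand the dish (towards -x) and, 42 degrees to either side of it, the pot and the beaker, either way round
- boom (a joint): Swing of the arm about the post, rad, -1.25 to 1.25: 0 when it points along the stand's -x axis, growing anticlockwise seen from above (the probe then moves towards the stand's -y). Starts within 0.3 of 0. Light friction (0.08 N m, under 1 N at the beam's middle); it stays where it is left
- carriage (a joint): How far the arm has slid down the post, m, 0 (top) to 0.095 (bottom stop, probe fully down). Starts 0.020 to 0.028. Counterbalanced: it stays where it is left and moves down under 3 to 4 N anywhere on the arm
- beam_top (a point): Middle of the flat top of the arm's straight grey beam, 115 mm from the post axis. The beam is radial, 22 mm wide, 18 mm high, free from 25 to 160 mm from the axis. At its end, 180 mm from the axis, is the round probe holder (34 mm across, top 2 mm above the beam's) with the probe's black cap rising 32 mm above the beam's top. The hub at the post is 42 mm across
- probe_tip (a point): Lower end of the oxygen probe, a straight upright rod 14 mm thick (15 mm at the metal tip), 180 mm from the post's axis and 127 mm below the beam's top. At the start it hangs 97 to 105 mm above the bench, over or near the dish; fully down it ends 30 mm above the bench
- pot: Calibration pot: the narrow grey opaque round pot with a wide foot, 40 mm outside (45 mm at the lip, foot 54 mm), 34 mm bore, 60 mm high, loose on the stand's plate, rim 72 mm above the bench. Origin: centre of its underside
- beaker: Glass beaker, 50 mm across (55 mm at the lip), 70 mm high, loose on the stand's plate; not to be used. Origin: centre of its underside
- dish: Low glass drip dish, 70 mm across, 32 mm high, loose on the stand's plate; not to be used. Origin: centre of its underside
- meter: Black bench meter 205 x 185 mm, fixed; grey front panel sloping 10 degrees up towards its +x, display on the far half, a row of three white keys on the near half (-x, towards the robot at yaw 0). Origin: centre of its underside
- read_key (a joint): Travel of the large middle key, m: 0 up, 0.004 fully down (springs back; about 2 N to start, 4 N fully down). Counts as pressed beyond 0.003
- read_key_top (a point): Centre of the top of the large oblong middle key, 26 mm (meter's x) by 40 mm (y), standing 7 mm proud of the panel
- left_key (a joint): Travel of the small round key (16 mm across) 66 mm to the +y side of the large one, m, 0 to 0.004; leave alone
- right_key (a joint): Travel of the small round key (16 mm across) 66 mm to the -y side of the large one, m, 0 to 0.004; leave alone
- wash_bottle: White wash bottle with a blue bent spout, 70 mm across, 200 mm high, standing left of the stand. Origin: centre of its underside
- sample_bottle: White sample bottle with a red cap, 74 mm across, 168 mm high, standing beyond the meter. Origin: centre of its underside
- vial: Small amber glass vial with a black cap, 28 mm across, 56 mm high, on the bench in front of the stand. Origin: centre of its underside
- pen: Marker pen lying on the bench near the robot, 130 mm long, 14 mm thick. Origin: under its middle
- tip_box: Blue pipette-tip box with a clear lid, 85 x 120 mm, 67 mm high, right of the meter. Origin: centre of its underside
Not all that is in view belongs to the job. What is shaped like the pot but pink or purple is not meant.

How it is judged:
On the way, in this order (a step that is already met when the one before it is completed fails the run):
1. the probe, still raised, hangs over the calibration pot (horizontal distance between probe_tip and pot below 0.015 m and value of joint carriage below 0.05 m), for 0.1 s.
2. the probe is fully down inside the pot (horizontal distance between probe_tip and pot below 0.012 m and value of joint carriage above 0.088 m), for 0.2 s.
3. the large key is pressed fully down (value of joint read_key above 0.003 m), for 0.02 s.
At the end, for the whole second after the job is handed in: The arm is down to within 7 mm of its bottom stop, the probe's tip is within 12 mm of the pot's axis, the pot stands upright (tilt under 0.1 rad) within 20 mm of where it was, the large key has been pressed at least 3 mm of its 4 mm after the probe was down and is up again, all at rest (all of step 2 and angle between pot's own z axis and vertical below 0.1 rad and distance of pot from where it was at the start of the episode below 0.02 m and value of joint read_key below 0.0015 m and linear speed of pot below 0.02 m/s and velocity of joint boom between -0.05 and 0.05 rad/s); the robot touches nothing.
It fails at once if the arm is raised (over 10 mm), gripped or pushed roughly (over 35 N) (value of joint carriage below 0.008 m or contact force between the fingers and boom above 35 N).
It fails at once if the pot is moved, lifted or tipped (distance of pot from where it was at the start of the episode above 0.02 m or angle between pot's own z axis and vertical above 0.4 rad).
It fails at once if the beaker, the dish or another bystander is moved or lifted (over 20 mm) (distance of any of beaker, dish, wash_bottle, sample_bottle, vial, pen, tip_box from where it was at the start of the episode above 0.02 m).
It fails at once if a small key is pressed (value of joint any of left_key, right_key above 0.002 m).
It fails at once if the large key is pressed before the probe is down (value of joint read_key above 0.003 m and value of joint carriage below 0.08 m).
It also fails if it takes over 58 s, if anything falls off the work surface, if the arm or the gripper's body presses on something with over 40 N, if the wrist force passes 120 N, or if a joint passes its speed limit or range.

ROBOT

A 6-joint arm with a two-finger parallel gripper is mounted at the origin on the work surface. World frame = base frame: x ahead of the robot, y to its left, z up, the work surface at z = 0. Lengths are in m, angles in rad, forces in N, time in s.
With the tool pointing down it reaches from about 0.275 to 0.75 m from the base axis. Payload 10.2 kg.
Tool frame: the origin (TCP) lies between the finger pads; the fingertips stand 8 mm ahead of it and the grasp point (between the pads) lies 11 mm behind it; y points along the fingers, x is the direction in which the jaws open and shut, and the axes are right-handed (so a half turn about y gives the same grasp; the last joint's range is limited). The gripper opens to 88 mm and grips with 3 to 60 N. Pads are 18 mm wide; open, the fingers measure 123 mm over their backs; the gripper's body (75 mm by 187 mm) begins 45 mm behind the grasp point.
Start: joints at [0.991, 0.313, 1.498, -0, 1.331, -0.223], TCP at [0.183, 0.492, 0.247] pointing down, gripper open.
Joint ranges: [-2.94, 2.94], [-0.97, 2.17], [0.19, 2.56], [-1.23, 4.37], [0.02, 3.11], [-2.88, 2.88]. Speed limits (rad/s): [2.39, 2.39, 3.01, 3.14, 3.14, 3.14].

INTERFACE

Orientations are given as [roll, pitch, yaw] about the fixed x, y, z axes, in that order (R = Rz(yaw) Ry(pitch) Rx(roll)).
In Python, from workcell import robot gives the robot as it stands.
- The arm moves only by the shell command python3 -m creep 'ROWS' [OPENING]. ROWS is JSON, a list of rows, each a list of 6 numbers: the shift along the world's x, y, z in mm, then the turn, a rotation vector about the world's x, y, z in rad. In form: [[tx, ty, tz, ax, ay, az], ...]. A call has 1 to 8 rows; each row is the pose to reach, as a shift and turn from the pose commanded when the call began; what a row does not reach only later rows make up. A row lasts 1/8 s, in which the tool goes at most 62.5 mm and 10.7 degrees, less where a joint would pass 70% of its speed; a pose out of reach is approached as far as the arm can. A call with a gripper value outside its range is refused whole. OPENING is the opening, from 0 (shut) to 1 (fully open), set as the call begins (- or left out, the last holds). The fingers move at their own pace and stop on an object; the grip force is fixed at half the most. Time passes only in rows, so rows that repeat a pose let the fingers close. It gives the time, the measured TCP pose, the force and the opening at its end, in the units of the state.
- robot.sense(): the state, without advancing time (a new reading comes with each control period).
- robot.grab_frame(name): name is "scene" or "top"; returns the picture (420x560x3 uint8, red, green, blue); there is no depth.
- robot.camera_info(name): a dict with "camera_matrix" (3x3 intrinsics, pixels), "extrinsics" (4x4, takes a point from world to camera coordinates). Camera axes: x right, y down, z forward; pixel columns grow to the right and rows downward; lengths in m; the calibration is good to about 2 mm. A picture is of the moment at which its call begins. camera_info takes no time and is no camera call.
- robot.finish_job(): hands the job in, once; it reports no verdict.
The state is a dict: "time": time; "joint_pos": joint angles; "qvel": joint speeds; "effort": joint torques, N m; "tcp_pos": TCP position; "orientation": TCP orientation; "force": force on the tool from outside, world axes, zero at the start; "wrist_torque": the same for the moment, N m; "opening": finger opening in m.
Only numpy, scipy, OpenCV 4.12 (cv2) and the standard library are available. Lean on these libraries where they do the work, as an engineer would, in place of code of your own. Each camera call takes 0.05 s, during which the arm holds its last target. There are 200 camera calls.

## Working session

There is one attempt and no reset: what is moved stays moved. The work goes in short steps, Python scripts to look and compute and a shell command to move; the robot and the scene stay as the last step left them, time stands still between calls to the robot, and variables do not carry over. Pictures are saved under pics/ and viewed, about 8 in all and at most 12, crops included, and the job is handed in when it is done.

```bash
mkdir -p pics; ls; python3 - <<'E'
from workcell import robot
import cv2
for n in("scene","top"):
    cv2.imwrite(f"pics/{n}0.png",cv2.resize(robot.grab_frame(n)[:,:,::-1],(784,588),interpolation=cv2.INTER_CUBIC))
    c=robot.camera_info(n);print(n,c)
print(robot.sense())
E
```

```text
pics
scene {'camera_matrix': array([[482.37705442,   0.        , 275.48994277],
       [  0.        , 482.37705442, 208.50191293],
       [  0.        ,   0.        ,   1.        ]]), 'extrinsics': array([[-0.59298623,  0.80518651, -0.00648197,  0.38368486],
       [ 0.54065463,  0.39217824, -0.74423706, -0.14221191],
       [-0.59670755, -0.44482684, -0.6678841 ,  1.74278807],
       [ 0.        ,  0.        ,  0.        ,  1.        ]])}
top {'camera_matrix': array([[482.37160842,   0.        , 287.93351876],
       [  0.        , 482.37160842, 211.73760858],
       [  0.        ,   0.        ,   1.        ]]), 'extrinsics': array([[ 2.09757825e-04, -9.99992970e-01, -3.74375947e-03,
        -7.60255544e-02],
       [-9.98430074e-01,  2.68373754e-07, -5.60123839e-02,
         5.56482105e-01],
       [ 5.60119911e-02,  3.74963108e-03, -9.98423055e-01,
         1.48867429e+00],
       [ 0.00000000e+00,  0.00000000e+00,  0.00000000e+00,
         1.00000000e+00]])}
{'time': 0.1, 'joint_pos': array([ 9.90574284e-01,  3.13369782e-01,  1.49831045e+00, -4.15769936e-05,
        1.33100642e+00, -2.23385083e-01]), 'qvel': array([ 0.00166878, -0.00093171, -0.00303983, -0.00037269, -0.00044692,
        0.00025017]), 'effort': array([ 3.42623978e-03, -4.02812791e+01, -2.52643687e+01,  6.96001807e-02,
        3.42076400e-02, -9.44838098e-05]), 'tcp_pos': array([0.1832906 , 0.491753  , 0.24624978]), 'orientation': array([-1.57059334e+00,  1.07576676e-03,  1.21396937e+00]), 'force': array([1.07299678, 0.48808243, 0.82263145]), 'wrist_torque': array([-0.01892646, -0.00430705, -0.02328001]), 'opening': 0.08815318657203008}
```

View pics/scene0.png

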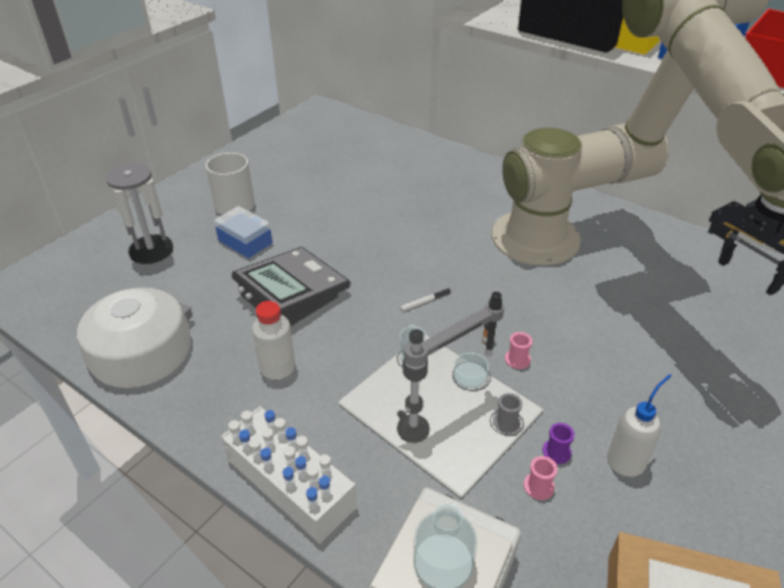

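View pics/top0.png

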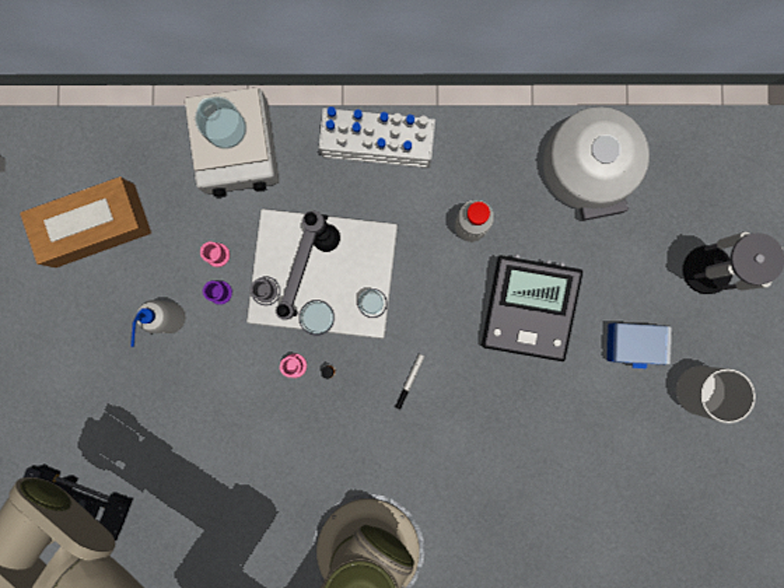

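Grey pot candidates (top picture): grey pot at (265,290), pinks at (215,253) and (293,365), purple at (217,292). I choose the grey pot on the plate. The beam runs from the hub (312,218) to the holder (286,311). The dish is at (317,317), the beaker at (371,301) and the read key at (527,338). Next, close crops to check.

```bash
cat > h.py <<'E'
import numpy as np,cv2
from workcell import robot
def ray(n,u,v,z):
    c=robot.camera_info(n);K=c["camera_matrix"];E=c["extrinsics"];R=E[:3,:3];t=E[:3,3]
    o=-R.T@t;d=R.T@np.linalg.inv(K)@[u,v,1];return o+d*(z-o[2])/d[2]
def proj(n,p):
    c=robot.camera_info(n);q=c["camera_matrix"]@(c["extrinsics"][:3]@np.append(p,1));return q[:2]/q[2]
def crop(n,x,y,w,h,s,f):
    im=robot.grab_frame(n)[y:y+h,x:x+w,::-1];cv2.imwrite(f,cv2.resize(im,None,fx=s,fy=s,interpolation=cv2.INTER_CUBIC))
E
python3 - <<'E'
from h import *
a=robot.grab_frame("top")[:,:,::-1]
s=cv2.resize(a[145:245,170:290],None,fx=6,fy=6,interpolation=cv2.INTER_CUBIC);cv2.imwrite("pics/c1.png",s)
m=cv2.resize(a[178:262,340:420],None,fx=6,fy=6,interpolation=cv2.INTER_CUBIC)
cv2.imwrite("pics/c2.png",m)
E
```

```text
(no output)
```

View pics/c1.png

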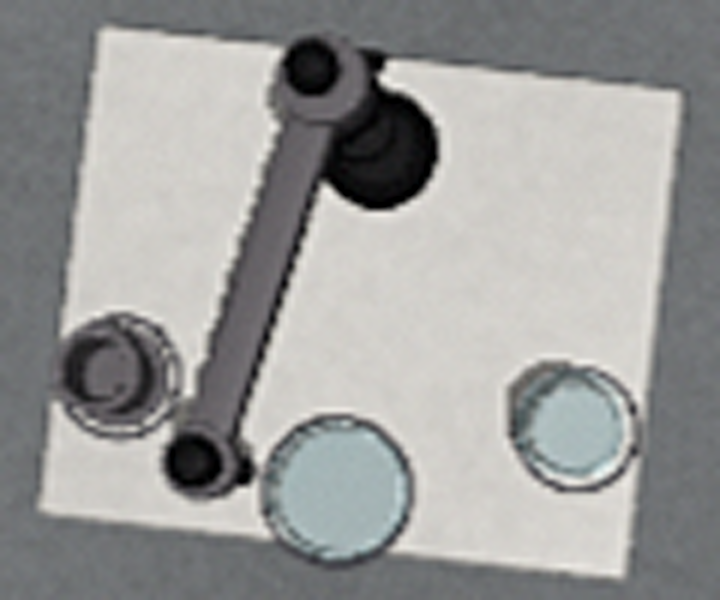

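View pics/c2.png

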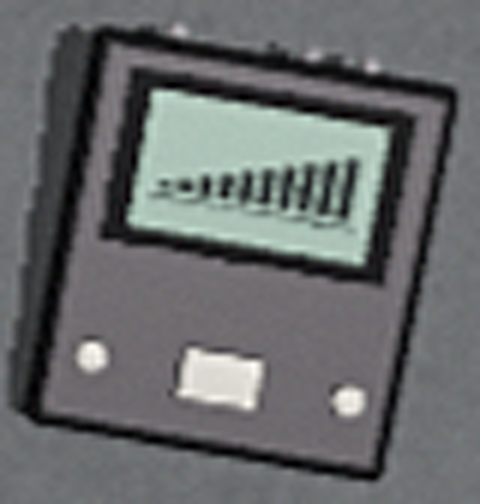

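```bash
python3 - <<'E'
from h import *
T=lambda u,v,z:ray("top",170+(u+.5)/6-.5,145+(v+.5)/6-.5,z)
M=lambda u,v,z:ray("top",340+(u+.5)/6-.5,178+(v+.5)/6-.5,z)
c=[T(101,28,.012),T(682,93,.012),T(626,578,.012),T(40,515,.012)]
S=np.array([[50,155],[50,-155],[-210,-155],[-210,155]])/1e3
P=np.array(c)[:,:2]
H=np.c_[S[:,0]-S[:,0].mean(),S[:,1]-S[:,1].mean()]
Q=P-P.mean(0);yaw=np.arctan2((H[:,0]*Q[:,1]-H[:,1]*Q[:,0]).sum(),(H*Q).sum())
R=np.array([[np.cos(yaw),-np.sin(yaw)],[np.sin(yaw),np.cos(yaw)]])
o=P.mean(0)-R@S.mean(0);print("yaw",yaw,"post",o,"res",(P-(o+(R@S.T).T)).round(4).tolist())
for nm,u,v,z in[("postTop",312,67,.274),("hub",322,80,.228),("potrim",105,375,.072),("potfoot",121,376,.015),("cap",193,460,.26),("holder",202,460,.23),("dish",337,490,.03),("beak",574,428,.03)]:
    p=T(u,v,z)[:2];l=R.T@(p-o);print(nm,p.round(4),"loc",l.round(4),"r",np.hypot(*l).round(4),"boom",np.arctan2(-l[1],-l[0]).round(4))
sp=proj("scene",M(221,379,.06));print("scene key px at z=.04,.06,.08",[proj("scene",M(221,379,z))*1.4 for z in(.04,.06,.08)])
for z in(.05,.06):print(z,[M(*a,z)[:2].round(4).tolist() for a in((221,379),(92,357),(349,401))])
a=robot.grab_frame("scene")[:,:,::-1]
x=cv2.resize(a[170:240,160:255],None,fx=8,fy=8,interpolation=cv2.INTER_CUBIC);cv2.imwrite("pics/c3.png",x)
E
```

```text
yaw -0.11084937084002218 post [0.68880146 0.09691909] res [[-0.0018, -0.0015], [-0.002, 0.0015], [0.0027, 0.0016], [0.0011, -0.0016]]
postTop [0.6878 0.0956] loc [-0.0009 -0.0014] r 0.0017 boom 1.0215
hub [0.6898 0.0976] loc [0.001  0.0008] r 0.0012 boom -2.4571
potrim [0.5673 0.2269] loc [-0.1351  0.1157] r 0.1779 boom -0.7082
potfoot [0.5706 0.2307] loc [-0.1323  0.1199] r 0.1785 boom -0.736
cap [0.5179 0.148 ] loc [-0.1755  0.0319] r 0.1784 boom -0.1795
holder [0.519  0.1495] loc [-0.1746  0.0334] r 0.1777 boom -0.1892
dish [0.5108 0.1158] loc [-0.179 -0.001] r 0.179 boom 0.0054
beak [ 0.5428 -0.006 ] loc [-0.1338 -0.1184] r 0.1787 boom 0.7247
scene key px at z=.04,.06,.08 [array([312.71283556, 268.27625992]), array([313.17905436, 262.29741972]), array([313.65422806, 256.20374094])]
0.05 [[0.4664, -0.3446], [0.4775, -0.2795], [0.4553, -0.4091]]
0.06 [[0.4664, -0.3428], [0.4774, -0.2781], [0.4554, -0.4069]]
```

View pics/c3.png

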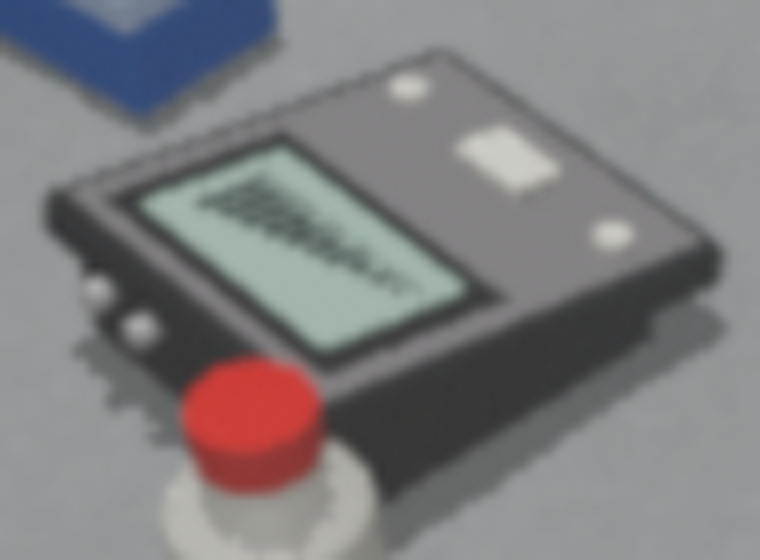

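Seen in the crops: the grey pot's rim is centred at (105,375) with its wide foot below it. The post top is at (312,67) and the cap at (193,460), so boom ≈ -0.185. The white key is at (221,379) in the meter crop and (508,158) in the scene crop, which puts its top at about (0.466,-0.344,0.051). The radii of 178–179 mm agree with the 180 mm given. The plan is to swing boom from -0.185 to about -0.722.

First, a high traverse to the -y side of the beam, fingers shut.

```bash
python3 -m creep '[[0,0,60,0,0,0],[0,0,113,0,0,0],[38,-41,113,0,0,0],[76,-82,113,0,0,0],[114,-123,113,0,0,0],[152,-164,113,0,0,0],[190,-205,113,0,0,0],[228,-246,113,0,0,0]]' 0
python3 -m creep '[[38,-41,0,0,0,0.03],[76,-82,0,0,0,0.06],[114,-123,0,0,0,0.06],[154,-164,0,0,0,0.06],[154,-164,0,0,0,0.06],[154,-164,0,0,0,0.06]]'
```

```text
time: 1.2
tcp_pos: [0.4123, 0.2444, 0.3597]
orientation: [-1.571, -0.0, 1.214]
force: [0.9, 0.1, -1.0]
opening: 0.0101
time: 1.95
tcp_pos: [0.5651, 0.0823, 0.3596]
orientation: [-1.57, -0.0, 1.274]
force: [-0.1, -0.2, 0.9]
opening: 0.0001
```

```bash
python3 -m creep '[[0,0,-40,0,0,0],[0,0,-80,0,0,0],[0,0,-115,0,0,0],[0,0,-135,0,0,0],[0,0,-146,0,0,0],[0,0,-146,0,0,0]]'
python3 - <<'E'
from h import *
crop("scene",230,150,180,150,4,"pics/d1.png")
E
```

```text
time: 2.7
tcp_pos: [0.565, 0.0826, 0.2139]
orientation: [-1.571, -0.0, 1.275]
force: [-0.4, 0.5, -0.2]
opening: 0.0
```

View pics/d1.png

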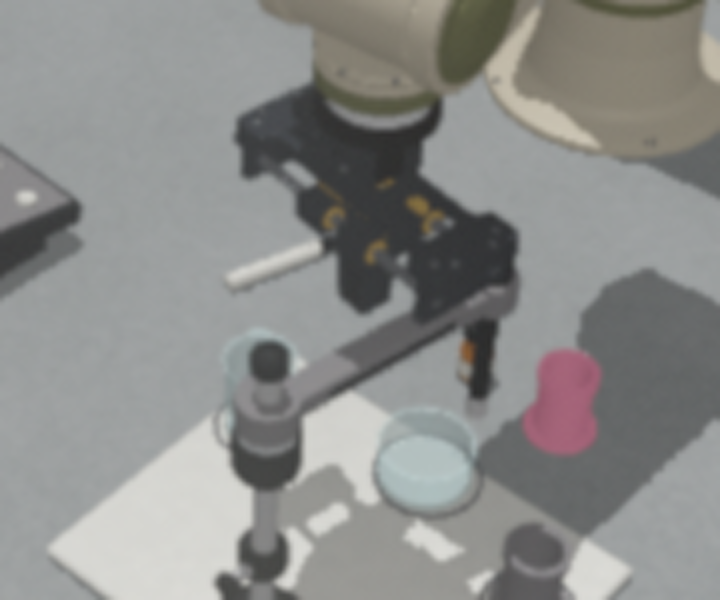

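Fingers (tip near (370,300)) are beside the beam, clear of the holder. Now work out the arc.

```bash
python3 - <<'E'
from h import *
p0=np.array([.565,.0823])
def P(b,d):
    f=np.pi-.111+b;u=np.array([np.cos(f),np.sin(f)]);t=np.array([u[1],-u[0]])
    return np.array([.6885,.0965])+.115*u-d*t
for b in np.append(np.arange(-.185,-.7,-.04),[-.665,-.722]):print(b.round(3),((P(b,.0285)-p0)*1e3).round(1),"az",(b+.185).round(3))
E
```

```text
-0.185 [ 5.2 20.5] az 0.0
-0.225 [ 5.5 25.2] az -0.04
-0.265 [ 6.1 29.9] az -0.08
-0.305 [ 6.8 34.6] az -0.12
-0.345 [ 7.7 39.3] az -0.16
-0.385 [ 8.8 43.9] az -0.2
-0.425 [10.1 48.4] az -0.24
-0.465 [11.5 52.9] az -0.28
-0.505 [13.2 57.4] az -0.32
-0.545 [15.  61.8] az -0.36
-0.585 [17.  66.1] az -0.4
-0.625 [19.1 70.3] az -0.44
-0.665 [21.5 74.4] az -0.48
-0.665 [21.5 74.4] az -0.48
-0.722 [25.1 80.1] az -0.537
```

```bash
python3 -m creep '[[3,8,0,0,0,0],[5,15,0,0,0,0],[5,20,0,0,0,0],[5,25,0,0,0,-0.04],[6,30,0,0,0,-0.08],[7,35,0,0,0,-0.12],[8,39,0,0,0,-0.16],[9,44,0,0,0,-0.2]]'
python3 -m creep '[[1,4,0,0,0,-0.04],[3,9,0,0,0,-0.08],[4,13,0,0,0,-0.12],[6,18,0,0,0,-0.16],[8,22,0,0,0,-0.2],[10,26,0,0,0,-0.24],[10,26,0,0,0,-0.24],[10,26,0,0,0,-0.24]]'
python3 - <<'E'
from h import *
crop("top",170,145,120,100,6,"pics/d2.png")
E
```

```text
time: 3.75
tcp_pos: [0.5743, 0.1262, 0.2137]
orientation: [-1.571, 0.0, 1.073]
force: [0.2, -0.3, -0.1]
opening: 0.0003
time: 4.75
tcp_pos: [0.5843, 0.1519, 0.2137]
orientation: [-1.571, 0.0, 0.835]
force: [0.8, -0.4, 0.1]
opening: 0.0003
```

View pics/d2.png

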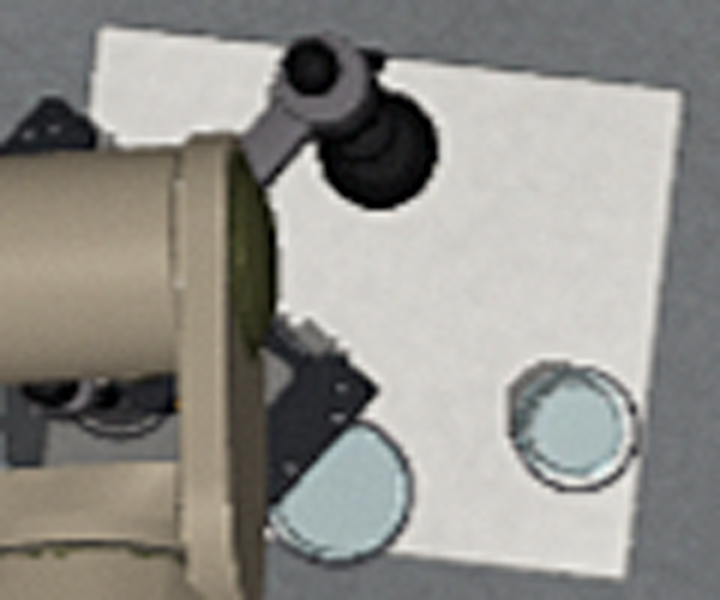

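```bash
cat >> h.py <<'E'
def beam(b,r,post=(.6885,.0965)):
    f=np.pi-.111+b;return np.array(post)+r*np.array([np.cos(f),np.sin(f)])
E
python3 - <<'E'
from h import *
for b in(-.56,-.6,-.64,-.68,-.72):
    p=proj("top",[*beam(b,.18),.26]);s=proj("scene",[*beam(b,.18),.26]);k=proj("scene",[*beam(b,.18),.103])
    print(b,((p-[170,145]+.5)*6-.5).round(0),"scene crop cap",((s-[260,190]+.5)*6-.5).round(0),"tip",((k-[260,190]+.5)*6-.5).round(0))
crop("scene",260,190,130,100,6,"pics/d3.png")
E
```

```text
-0.56 [ 55. 392.] scene crop cap [662. 219.] tip [617. 480.]
-0.6 [ 42. 382.] scene crop cap [669. 232.] tip [623. 492.]
-0.64 [ 30. 371.] scene crop cap [676. 244.] tip [629. 505.]
-0.68 [ 19. 359.] scene crop cap [681. 257.] tip [634. 518.]
-0.72 [  7. 347.] scene crop cap [686. 270.] tip [639. 531.]
```

View pics/d3.png

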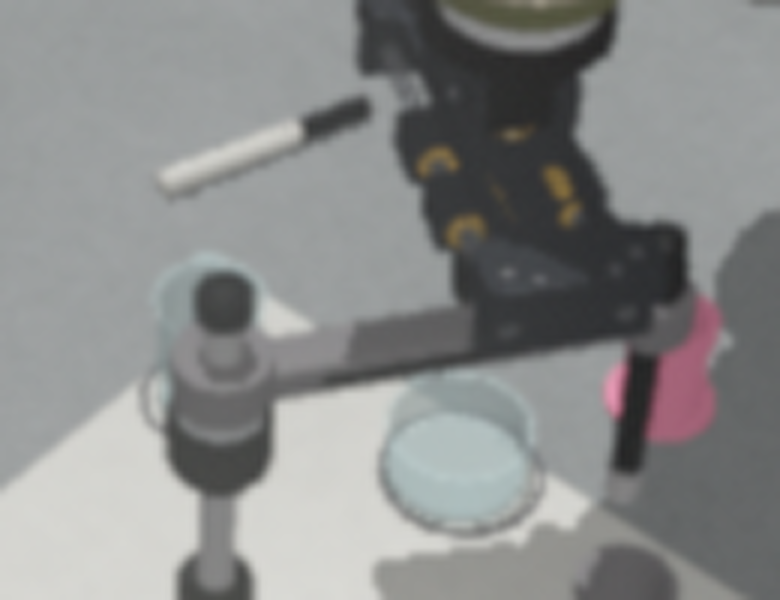

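The probe is at boom ≈ -0.61 (cap at (668,235), tip at (621,500)), with 0.112 rad to go.

```bash
python3 -m creep '[[2,3,0,0,0,-0.03],[3,6,0,0,0,-0.055],[5,8.5,0,0,0,-0.085],[7,11.3,0,0,0,-0.112],[7,11.3,0,0,0,-0.112],[7,11.3,0,0,0,-0.112]]'
python3 - <<'E'
from h import *
for b in(-.68,-.70,-.72,-.74):
    s=proj("scene",[*beam(b,.18),.26]);k=proj("scene",[*beam(b,.18),.103])
    print(b,"cap",((s-[300,190]+.5)*6-.5).round(0),"tip",((k-[300,190]+.5)*6-.5).round(0))
for q in ((.5673,.2269),(.5706,.2307)):print("pot rim px",((proj("scene",[*q,.072])-[300,190]+.5)*6-.5).round(0))
crop("scene",300,190,130,100,6,"pics/d4.png")
E
```

```text
time: 5.6
tcp_pos: [0.5914, 0.1633, 0.2137]
orientation: [-1.571, -0.0, 0.722]
force: [-1.0, -0.2, 0.0]
opening: 0.0005
-0.68 cap [441. 257.] tip [394. 518.]
-0.7 cap [444. 263.] tip [396. 524.]
-0.72 cap [446. 270.] tip [399. 531.]
-0.74 cap [449. 276.] tip [400. 537.]
pot rim px [385. 574.]
pot rim px [389. 583.]
```

View pics/d4.png

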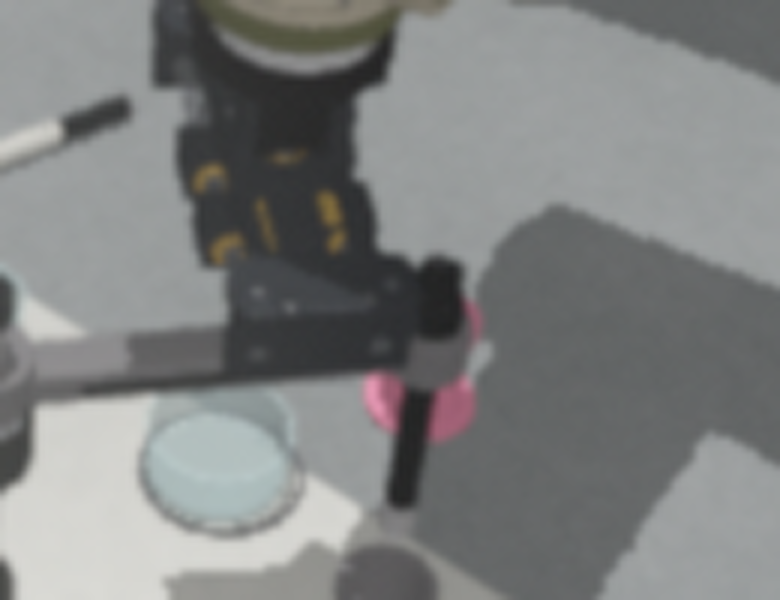

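The probe hangs over the pot at boom ≈ -0.72: cap (441,268), tip (397,533), pot rim centre (387,577). Next I back off, rise, and go over the beam.

```bash
python3 -m creep '[[-10,-9,0,0,0,0],[-19,-17,0,0,0,0],[-19,-17,30,0,0,0],[-19,-17,60,0,0,0],[0,0,60,0,0,0],[20,18,60,0,0,0],[20,18,45,0,0,0],[20,18,35,0,0,0]]'
python3 -m creep '[[0,0,-5,0,0,0],[0,0,-8,0,0,0],[0,0,-11,0,0,0],[0,0,-14,0,0,0],[0,0,-17,0,0,0],[0,0,-20,0,0,0]]'
```

```text
time: 6.65
tcp_pos: [0.6107, 0.1807, 0.2473]
orientation: [-1.57, 0.002, 0.722]
force: [-0.3, -0.1, 0.1]
opening: 0.0002
time: 7.4
tcp_pos: [0.6114, 0.1813, 0.2288]
orientation: [-1.571, -0.0, 0.722]
force: [-0.8, 0.1, 3.2]
opening: 0.0
```

```bash
python3 -m creep '[[0,0,-4,0,0,0],[0,0,-8,0,0,0],[0,0,-12,0,0,0],[0,0,-16,0,0,0],[0,0,-20,0,0,0],[0,0,-24,0,0,0]]'
python3 -m creep '[[0,0,-4,0,0,0],[0,0,-8,0,0,0],[0,0,-12,0,0,0],[0,0,-16,0,0,0],[0,0,-20,0,0,0],[0,0,-24,0,0,0]]'
python3 -m creep '[[0,0,-3,0,0,0],[0,0,-6,0,0,0],[0,0,-9,0,0,0],[0,0,-11,0,0,0],[0,0,-12,0,0,0],[0,0,-12,0,0,0]]'
```

```text
time: 8.15
tcp_pos: [0.6114, 0.1812, 0.2044]
orientation: [-1.571, 0.0, 0.722]
force: [-0.1, 0.1, 2.8]
opening: 0.0004
time: 8.9
tcp_pos: [0.6114, 0.1812, 0.1804]
orientation: [-1.571, 0.0, 0.722]
force: [-0.7, -0.4, 3.1]
opening: 0.0003
time: 9.65
tcp_pos: [0.6114, 0.1812, 0.1686]
orientation: [-1.571, 0.0, 0.722]
force: [0.5, 0.1, 1.9]
opening: -0.0002
```

```bash
python3 -m creep '[[0,0,-0.7,0,0,0],[0,0,-1.4,0,0,0],[0,0,-2,0,0,0],[0,0,-2.5,0,0,0],[0,0,-2.5,0,0,0]]'
python3 -m creep '[[0,0,-0.4,0,0,0],[0,0,-0.8,0,0,0],[0,0,-0.8,0,0,0]]'
```

```text
time: 10.28
tcp_pos: [0.6114, 0.1812, 0.1662]
orientation: [-1.571, 0.0, 0.722]
force: [0.1, 0.0, 2.7]
opening: 0.0003
time: 10.65
tcp_pos: [0.6114, 0.1812, 0.1654]
orientation: [-1.571, 0.0, 0.722]
force: [0.9, 0.0, 4.2]
opening: 0.0004
```

```bash
python3 -m creep '[[0,0,-0.3,0,0,0],[0,0,-0.6,0,0,0],[0,0,-0.6,0,0,0]]'
```

```text
time: 11.02
tcp_pos: [0.6114, 0.1812, 0.1648]
orientation: [-1.571, 0.0, 0.722]
force: [-0.2, -0.5, 3.1]
opening: 0.0001
```

```bash
python3 -m creep '[[0,0,-0.3,0,0,0],[0,0,-0.6,0,0,0],[0,0,-0.6,0,0,0]]'
```

```text
time: 11.4
tcp_pos: [0.6114, 0.1813, 0.1643]
orientation: [-1.571, -0.0, 0.722]
force: [-0.9, 0.7, 3.5]
opening: 0.0004
```

```bash
python3 -m creep '[[0,0,-0.3,0,0,0],[0,0,-0.6,0,0,0],[0,0,-0.9,0,0,0],[0,0,-0.9,0,0,0]]'
```

```text
time: 11.9
tcp_pos: [0.6114, 0.1815, 0.1638]
orientation: [-1.571, -0.001, 0.722]
force: [-2.7, 1.0, 7.3]
opening: 0.0004
```

The force rose to 7 N, so the stop is reached. Straight up now, then over to the meter.

```bash
python3 -m creep '[[0,0,3,0,0,0],[0,0,20,0,0,0],[0,0,60,0,0,0],[0,0,110,0,0,0],[0,0,160,0,0,0],[0,0,200,0,0,0],[-10,-45,200,0,0,0.08],[-23,-95,200,0,0,0.16]]'
python3 -m creep '[[-15,-54,0,0,0,0.09],[-30,-108,0,0,0,0.18],[-45,-162,0,0,0,0.27],[-60,-216,0,0,0,0.36],[-75,-270,0,0,0,0.45],[-90,-324,0,0,0,0.52],[-105,-378,0,0,0,0.52],[-122,-430,0,0,0,0.52]]'
python3 - <<'E'
from h import *
a=robot.grab_frame("top")[145:245,170:290,::-1];b=robot.grab_frame("scene")[190:290,280:400,::-1]
cv2.imwrite("pics/e1.png",np.hstack([cv2.resize(x,None,fx=3.3,fy=3.3,interpolation=cv2.INTER_CUBIC) for x in(a,b)]))
print(robot.sense()["tcp_pos"],robot.sense()["orientation"],robot.sense()["joint_pos"])
for bm in(-.70,-.74):print(bm,((proj("top",[*beam(bm,.18),.189])-[170,145])*3.3).round(0),((proj("scene",[*beam(bm,.18),.189])-[280,190])*3.3+[396,0]).round(0))
E
```

```text
time: 12.9
tcp_pos: [0.5879, 0.0855, 0.3641]
orientation: [-1.571, -0.0, 0.886]
force: [-0.0, -1.1, -0.7]
opening: 0.0005
time: 13.9
tcp_pos: [0.4655, -0.3454, 0.3641]
orientation: [-1.571, 0.0, 1.402]
force: [1.1, 0.1, -0.2]
opening: 0.0003
[ 0.46431569 -0.34781027  0.36300214] [-1.56960944e+00  2.62464439e-04  1.39667609e+00] [-8.44351901e-01  3.95754904e-01  1.08575295e+00 -9.46778097e-04
  1.66085186e+00 -2.24111262e+00]
-0.7 [ 26. 199.] [692. 211.]
-0.74 [ 21. 193.] [695. 219.]
```

View pics/e1.png

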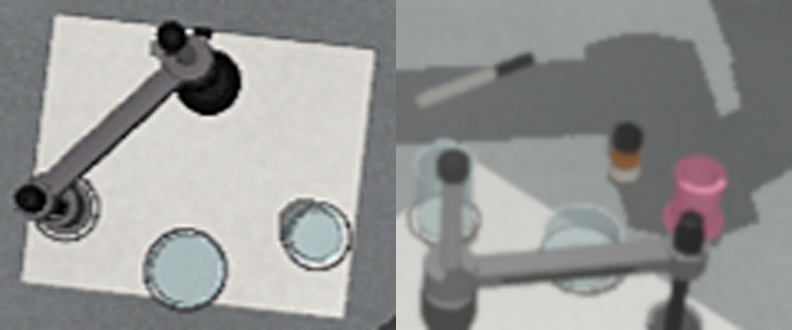

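The probe is down in the pot: cap at (30,200) against about (26,199) predicted for boom -0.70, roughly 4 mm off the pot's axis. The pot's foot at (66,207) is where it was. Now down over the key.

```bash
python3 -m creep '[[0,1,-55,0,0,0],[0,1,-110,0,0,0],[0,1,-165,0,0,0],[0,1,-220,0,0,0],[0,1,-260,0,0,0],[0,1,-284,0,0,0],[0,1,-284,0,0,0]]'
python3 - <<'E'
from h import *
crop("scene",160,150,110,90,6,"pics/f1.png")
E
```

```text
time: 14.88
tcp_pos: [0.4663, -0.3418, 0.0786]
orientation: [-1.569, -0.002, 1.403]
force: [-0.3, 0.7, 0.9]
opening: 0.0005
```

View pics/f1.png

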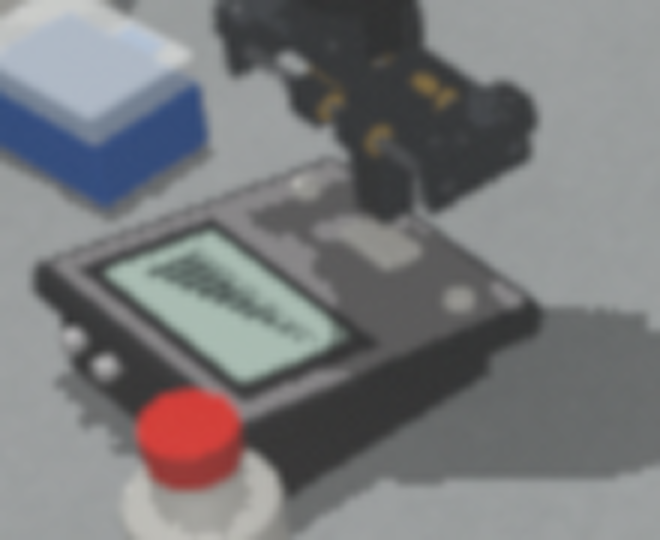

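The fingertips (380,215) are about 20 mm above the key (380,240). Pressing in small steps.

```bash
python3 -m creep '[[0,-1,-4,0,0,0],[0,-1,-8,0,0,0],[0,-1,-12,0,0,0],[0,-1,-15,0,0,0],[0,-1,-17,0,0,0],[0,-1,-17,0,0,0]]'
python3 -m creep '[[0,0,-0.5,0,0,0],[0,0,-1,0,0,0],[0,0,-1.5,0,0,0],[0,0,-2,0,0,0],[0,0,-2,0,0,0]]'
```

```text
time: 15.68
tcp_pos: [0.4664, -0.3437, 0.0622]
orientation: [-1.571, -0.0, 1.402]
force: [-0.3, -0.1, -0.2]
opening: 0.0002
time: 16.3
tcp_pos: [0.4666, -0.3439, 0.0605]
orientation: [-1.571, 0.0, 1.402]
force: [0.7, 0.0, 3.7]
opening: 0.0002
```

```bash
python3 -m creep '[[0,0,-0.5,0,0,0],[0,0,-1,0,0,0],[0,0,-1.5,0,0,0],[0,0,-1.5,0,0,0]]'
python3 -m creep '[[0,0,-0.5,0,0,0],[0,0,-1,0,0,0],[0,0,-1.5,0,0,0],[0,0,-1.5,0,0,0]]'
```

```text
time: 16.8
tcp_pos: [0.4665, -0.3439, 0.0589]
orientation: [-1.571, 0.0, 1.402]
force: [0.9, -0.2, 3.5]
opening: 0.0007
time: 17.3
tcp_pos: [0.4665, -0.3438, 0.0574]
orientation: [-1.571, 0.0, 1.402]
force: [1.7, 0.1, 5.0]
opening: 0.0005
```

```bash
python3 -m creep '[[0,0,-0.4,0,0,0],[0,0,-0.8,0,0,0],[0,0,-1.2,0,0,0],[0,0,-1.2,0,0,0]]'
```

```text
time: 17.8
tcp_pos: [0.4666, -0.3439, 0.0571]
orientation: [-1.572, 0.001, 1.402]
force: [0.4, 2.1, 11.7]
opening: 0.0005
```

The key has bottomed out: force 11.7 N and the tool stopped short of its command. Releasing and retreating.

```bash
python3 -m creep '[[0,0,2,0,0,0],[0,0,6,0,0,0],[0,0,30,0,0,0],[0,0,80,0,0,0],[-20,20,130,0,0,0],[-60,60,150,0,0,0],[-60,60,150,0,0,0],[-60,60,150,0,0,0]]'
python3 - <<'E'
from h import *
f=robot.grab_frame("scene")[:,:,::-1];t=robot.grab_frame("top")[:,:,::-1]
a=t[145:245,170:290];b=f[190:320,240:396]
a,b=[cv2.resize(x,(396,330),interpolation=cv2.INTER_CUBIC) for x in(a,b)]
c=f[170:240,160:255];d=t[90:300,60:440]
c=cv2.resize(c,(396,260),interpolation=cv2.INTER_CUBIC);d=cv2.resize(d,(396,260),interpolation=cv2.INTER_CUBIC)
cv2.imwrite("pics/g1.png",np.vstack([np.hstack([a,b]),np.hstack([c,d])]))
E
```

```text
time: 18.8
tcp_pos: [0.4063, -0.2839, 0.2057]
orientation: [-1.57, -0.0, 1.402]
force: [-0.4, -0.2, 0.5]
opening: 0.0005
```

View pics/g1.png

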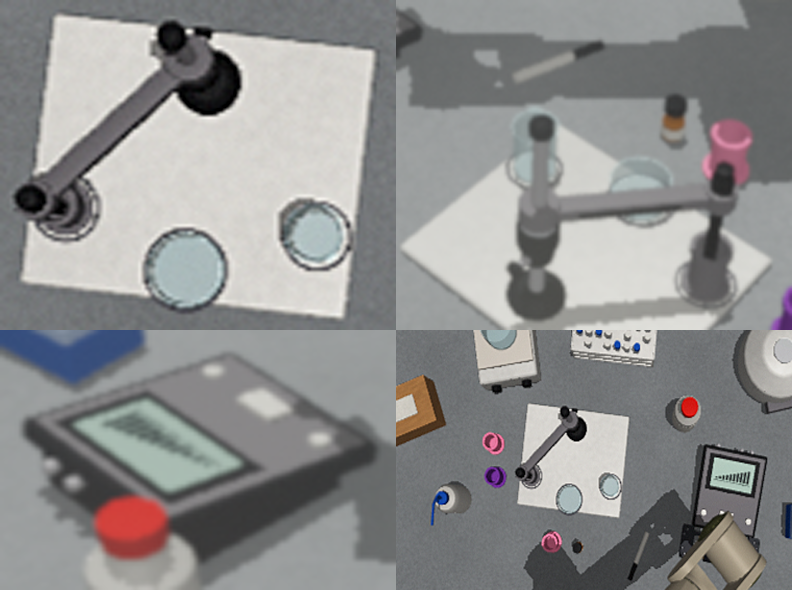

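The probe is in the upright pot (probe at (713,240) entering the rim). The key is up at (265,403), nothing else has moved and the robot is clear. Handing in.

```bash
python3 -c "
from workcell import robot
print(robot.finish_job())"
```

```text
the job is handed in; nothing more can be done
None
```

The air calibration was started and the job handed in at about 19 s on the robot's clock; no verdict was reported. I swung the arm over the grey pot with a shut fingertip on its side. I then pushed it straight down to the bottom stop, pressed the large middle key and let it come up.

- **Swing:** the arm ended at boom ≈ -0.70 to -0.72. That puts the probe about 4 mm or less from the pot's axis, against the 12 mm allowed.
- **Push down:** the downward force stayed near 3–4 N, then rose to 7 N about where the stop should be, with the tool tip at z ≈ 0.156 m.
- **Key press:** the force reached 11.7 N with the key on its stop, after about 4 mm of travel. It looked up again in the last picture.
- **Last picture:** the probe is inside the upright pot, which has not moved noticeably. Nothing else in view has moved noticeably either, and the robot is clear of everything.

No check failed. The two readings of the boom angle, from the holder and from the cap, differed by about 0.02 rad (4 mm at the probe), which is within tolerance. The boom, carriage and key values are my estimates from the images and forces, since the joints cannot be read directly.

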